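# Speed up the hot-plate stirrer by four clicks and start it

## Task

With a fingertip, push the winged speed dial on the hot-plate stirrer clockwise by exactly four clicks from where it stands, without going past the fourth click and without pinching or forcing the dial. Then press the round start button down with a fingertip and let it come back up. Leave the heat knob and everything standing about where it is.

Things in the scene. Friction and masses are not known exactly. Their poses are not given: they have to be found in the camera images.
- stirrer: hot-plate stirrer, a white box fixed to the bench, 300 mm deep (its x), 240 mm wide (its y). Origin: centre of its underside; z up; -x is its front, towards the robot. Front half: level grey panel 60 mm above the bench; rear half: square white plate, top 90 mm above it. On the panel, in mm from the origin: speed dial (-80, +45), heat knob (-40, -78), start button (-115, -78).
- speed_dial: black winged dial. Origin: on its upright axis, 61 mm above the bench; its x points to the wing's pointer end. A disc, 76 mm across, top 71 mm above the bench, carries one straight upright wing across its middle: 68 mm long, 12 mm thick, from 71 to 96 mm above the bench. It only turns: a click every 24 degrees, eleven positions, a stop at each end; it starts in one of the lowest four.
- dial_tip (a point): top of the wing's pointer end (white line), 34 mm from the dial's axis, 96 mm above the bench; clockwise is as seen from above. Feel of the dial: a sprung detent holds each position; to leave it takes about 0.11 N m (some 4 N on the wing's side 26 mm from the axis), fading to nothing half-way (12 degrees); past that the dial snaps by itself into the next position. No other friction to speak of.
- heat_mark (a point): mark on the top of the heat knob, a low round black knob, 34 mm across, top 72 mm above the bench, 14 mm from its axis. Not to be turned.
- start_top (a point): centre of the top of the start button, a round black spring button, 24 mm across, its top 81 mm above the bench, in a round grey collar 40 mm across and 72 mm above the bench, on the front right corner of the panel (seen from the robot). It goes straight down 5 mm; fully down takes 4 N, and it springs back.
- start (a joint): travel of the start button: 0 released, 0.005 m fully down
- dish: open glass dish, 80 mm across, 50 mm tall, standing on the hot plate; leave it alone (origin: centre of its underside)
- beaker_a: open glass beaker, 72 mm across, 95 mm tall, beside the unit; leave it alone (origin: centre of its underside)
- beaker_b: open clear plastic beaker, 60 mm across, 80 mm tall, beside the unit; leave it alone (origin: centre of its underside)
- jar: closed white jar, 64 mm across, 85 mm tall, beside the unit; leave it alone (origin: centre of its underside)
- flask: closed brown bottle, 56 mm across, 120 mm tall, beside the unit; leave it alone (origin: centre of its underside)
- spoon: steel spoon, 170 mm long, lying on the bench; leave it alone (origin: its middle, length along its x)
- spatula: steel spatula, 190 mm long, lying on the bench; leave it alone (origin: its middle, length along its x)

How it is judged:
By the outcome, as a careful person would: the job done as asked, in the order asked, and still so for the second after the job is handed in, with the robot touching nothing.
It also fails if it takes over 61 s, if anything falls off the work surface, if the arm or the gripper's body presses on something with over 40 N, if the wrist force passes 120 N, or if a joint passes its speed limit or range.

## Robot

A 6-joint arm with a two-finger parallel gripper is mounted at the origin on the work surface. World frame = base frame: x ahead of the robot, y to its left, z up, the work surface at z = 0. Lengths are in m, angles in degrees, forces in N, time in s.
With the tool pointing down it reaches from about 0.4 to 0.825 m from the base axis. Payload 7 kg.
Tool frame: the origin (TCP) lies midway between the tips of the shut fingers; the grasp point (between the pads) lies 19 mm behind it; z points along the fingers, x is the direction in which the jaws open and shut, and the axes are right-handed (so a half turn about z gives the same grasp; the last joint's range is limited). The gripper opens to 88 mm and grips with 3 to 60 N. Pads are 19 mm wide; open, the fingers measure 130 mm over their backs; the gripper's body (78 mm by 193 mm) begins 47 mm behind the grasp point.
Start: joints at [-46.69, 20.546, 0.682, 0, -70.136, -16.507], TCP at [0.304, -0.602, 0.227] pointing down, gripper open.
Joint ranges: [-176.03, 176.03], [-82.01, 121.73], [-58.28, 71.71], [-173.87, 95.51], [-174.79, -0.11], [-173.66, 173.66]. Speed limits (degrees/s): [136.94, 136.94, 172.46, 180, 180, 180].

## Interface

Orientations are given as [roll, pitch, yaw] about the fixed x, y, z axes, in that order (R = Rz(yaw) Ry(pitch) Rx(roll)).
In Python, from plant import * gives the robot as it stands. The module is installed in compiled form; this text tells all that it offers.
- The arm moves only by the shell command python3 -m pendant 'ROWS' [OPENING]. ROWS is JSON, a list that holds one entry, the list of rows, each a list of 6 numbers: the shift along the world's x, y, z in mm, then the turn, a rotation vector about the world's x, y, z in degrees. A call has 1 to 10 rows; each row is the pose to reach, as a shift and turn from the pose commanded when the call began; what a row does not reach only later rows make up. A row lasts 1/8 s, in which the tool goes at most 62.5 mm and 10.7 degrees, less where a joint would pass 70% of its speed; a pose out of reach is approached as far as the arm can. A call with a gripper value outside its range is refused whole. OPENING is the closure, from -1 (fully open) to 1 (shut), set as the call begins (- or left out, the last holds). The fingers move at their own pace and stop on an object; the grip force is fixed at half the most. Time passes only in rows, so rows that repeat a pose let the fingers close. It gives the time, the measured TCP pose, the force and the opening at its end, in the units of the state.
- get_obs(): the state, without advancing time (a new reading comes with each control period).
- snapshot(name): name is "side" or "top" or "wrist"; returns a dict with "pixels" (384x512x3 uint8, red, green, blue), "depth" (384x512 float32, m along the optical axis (not along the pixel's ray), 0 where there is no reading), "fx", "fy", "cx", "cy" (pixels), "pose" (4x4, takes a point from camera to world coordinates); the wrist camera has in their place "tool_from_camera" (4x4, takes a point from camera to tool coordinates, whose origin is the TCP and whose axes are the tool frame's). Camera axes: x right, y down, z forward; pixel columns grow to the right and rows downward; lengths in m; the calibration is good to about 2 mm. The wrist camera is an equidistant fisheye: a pixel r from the principal point sees the ray r / f radians off the axis. A picture is of the moment at which its call begins: read the wrist's pose just before it.
- close_job(): hands the job in, once; it reports no verdict.
The state is a dict: "clock": time; "joint_pos": joint angles; "qvel": joint speeds; "tau": joint torques, N m; "tool_pos": TCP position; "orientation": TCP orientation; "force": force on the tool from outside, world axes, zero at the start; "moment": the same for the moment, N m; "opening": finger opening in m.
Only numpy, scipy, OpenCV 4.12 (cv2) and the standard library are available. Lean on these libraries where they do the work, as an engineer would, in place of code of your own. Each camera call takes 0.05 s, during which the arm holds its last target. There are 200 camera calls.

## Working session

There is one attempt and no reset: what is moved stays moved. The work goes in short steps, Python scripts to look and compute and a shell command to move; the robot and the scene stay as the last step left them, time stands still between calls to the robot, and variables do not carry over. Pictures are saved under pics/ and viewed, about 8 in all and at most 12, crops included, and the job is handed in when it is done.

```bash
mkdir -p pics; cat > h.py <<'E'
from plant import *
import numpy as np, cv2, pickle
def grab(n,tag):
    s=snapshot(n); pickle.dump(s,open(f'{tag}.pkl','wb')); cv2.imwrite(f'pics/{tag}.png',s['pixels'][:,:,::-1]); return s
def ray(s,u,v,z):
    P=s['pose']; d=P[:3,:3]@np.array([(u-s['cx'])/s['fx'],(v-s['cy'])/s['fy'],1]); o=P[:3,3]
    return o+d*(z-o[2])/d[2]
def cloud(s):
    v,u=np.mgrid[:384,:512]; d=s['depth']; c=np.stack([(u-s['cx'])/s['fx']*d,(v-s['cy'])/s['fy']*d,d],-1)
    return c@s['pose'][:3,:3].T+s['pose'][:3,3]
E
python3 - <<'E'
from h import *
o=get_obs(); print(o)
a=grab('top','top0'); b=grab('side','side0')
cv2.imwrite('pics/both.png',np.vstack([a['pixels'],b['pixels']])[:,:,::-1][:, :])
im=cv2.resize(np.hstack([a['pixels'],b['pixels']]),None,fx=.78,fy=.78); 
print(a['pose'],a['fx'],b['pose'])
E
```

```text
{'clock': 0.0, 'joint_pos': array([-4.66900861e+01,  2.05916709e+01,  6.33868602e-01, -2.22028150e-02,
       -7.01338489e+01, -1.65078681e+01]), 'qvel': array([-0.02326323,  0.0063312 ,  0.00504467, -0.02601259, -0.02586134,
        0.01470943]), 'tau': array([-9.36293945e-04, -5.82717204e+01,  2.93064594e+01,  6.99743316e+00,
        6.87775886e-03, -1.53573164e-04]), 'tool_pos': array([ 0.30414608, -0.60205378,  0.22561418]), 'orientation': array([-1.79993966e+02, -9.38047493e-02,  1.16794479e+02]), 'force': array([-0.17366143,  0.05156647, -0.78734705]), 'moment': array([0.03309777, 0.00968783, 0.03741274]), 'opening': 0.08753716982211528}
[[-0.00905676 -0.98130337  0.19225416  0.36508935]
 [-0.99986023  0.01158892  0.01205049  0.03347301]
 [-0.0140532  -0.19211815 -0.98127118  1.29246746]
 [ 0.          0.          0.          1.        ]] 445.789460968669 [[-0.87942654 -0.33761472  0.33559689  0.14769987]
 [-0.47584611  0.60362416 -0.63969395  0.9304303 ]
 [ 0.01339571 -0.72225631 -0.69149575  1.07782984]
 [ 0.          0.          0.          1.        ]]
```

View pics/top0.png

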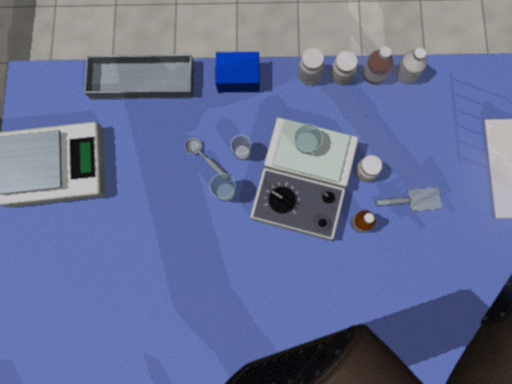

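View pics/side0.png

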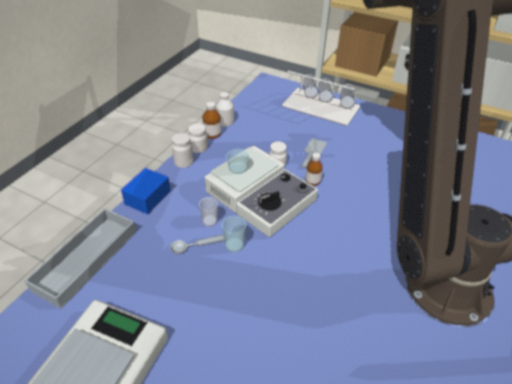

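The top view shows the stirrer with its dial near (282,199), a pointer to the upper left, the heat knob at (328,197) and the button at (322,223). I'll measure these on an enlarged crop.

```bash
python3 - <<'E'
from h import *
s=pickle.load(open('top0.pkl','rb')); C=cloud(s)
m=((C[...,2]>.05)&(C[...,2]<.1)); m[:110]=0;m[245:]=0;m[:,:245]=0;m[:,365:]=0
n,l,st,_=cv2.connectedComponentsWithStats(m.astype(np.uint8)); k=1+np.argmax(st[1:,4]); m=l==k
P=C[m]; r=cv2.minAreaRect((P[:,:2]*1000).astype(np.float32)); print('box mm',r)
pl=C[m&(abs(C[...,2]-.09)<.004)]; pn=C[m&(abs(C[...,2]-.06)<.004)]
for q in(pl,pn): print(np.median(q,0), cv2.minAreaRect((q[:,:2]*1000).astype(np.float32)))
for name,u,v,z in [('dial',282,199,.071),('heat',328,197,.072),('start',322,223,.081)]: print(name,ray(s,u,v,z))
x0,y0,x1,y1=245,110,365,245
cr=s['pixels'][y0:y1,x0:x1]; g=cv2.resize(cr,None,fx=4.4,fy=4.4,interpolation=cv2.INTER_CUBIC)
cv2.imwrite('pics/crop.png',g[:,:,::-1])
b=pickle.load(open('side0.pkl','rb'))
cv2.imwrite('pics/crop2.png',cv2.resize(b['pixels'][140:240,200:325],None,fx=5,fy=5,interpolation=cv2.INTER_CUBIC)[:,:,::-1])
E
```

```text
box mm ((643.775634765625, -69.12890625), (240.537109375, 299.17657470703125), 74.34297180175781)
[ 0.7004115  -0.10191804  0.09025668] ((657.7384643554688, -66.75361633300781), (210.33775329589844, 266.3870544433594), 74.66464233398438)
[ 0.56817301 -0.05663729  0.06031259] ((572.8377075195312, -49.39823913574219), (239.5505828857422, 151.69882202148438), 74.28021240234375)
dial [ 0.5813117  -0.00695948  0.071     ]
heat [ 0.58529889 -0.13468686  0.072     ]
start [ 0.51185747 -0.11442741  0.081     ]
```

View pics/crop.png

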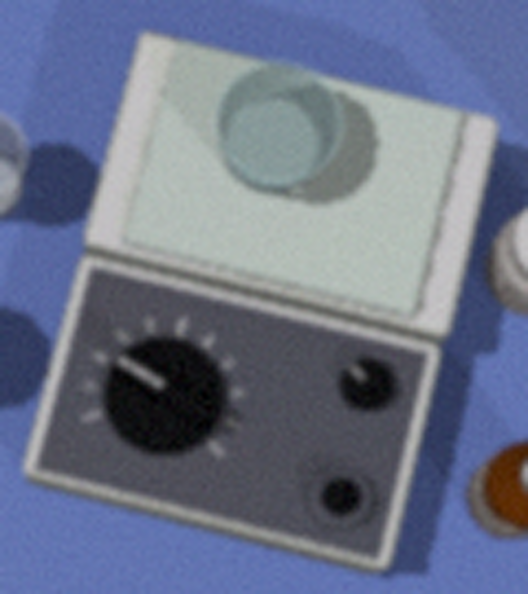

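View pics/crop2.png

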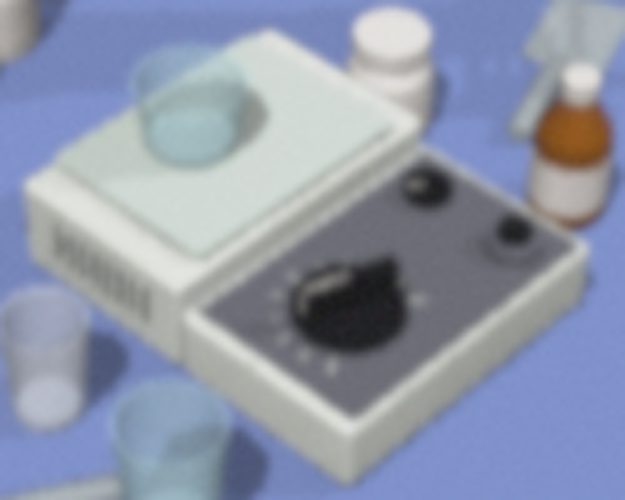

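The crops agree with the 3D fit. The box is 240 x 299 mm, yaw about -15.7°, centred at (0.644, -0.069). That puts the dial at about (0.580, -0.005) and the button at (0.512, -0.114). The white line runs from (118,357) to (163,387) in crop 1, so the pointer is at about 56° world, or 72° relative to the stirrer. I'll move over with the fingers shut and refine from close by.

```bash
python3 -m pendant '[[[256,642,0,0,0,29],[256,642,0,0,0,29],[256,642,0,0,0,29],[256,642,0,0,0,29],[256,642,0,0,0,29],[256,642,0,0,0,29],[256,642,0,0,0,29],[256,642,0,0,0,29],[256,642,0,0,0,29],[256,642,0,0,0,29]]]' 1
python3 - <<'E'
from h import *
s=pickle.load(open('top0.pkl','rb'))
# dark disc and white line, top view
g=cv2.cvtColor(s['pixels'],cv2.COLOR_RGB2GRAY); 
d=(g<55).astype(np.uint8)
n,l,st,c=cv2.connectedComponentsWithStats(d)
for i in range(1,n):
    if st[i,4]>30 and 250<c[i][0]<350 and 170<c[i][1]<240:
        cn,_=cv2.findContours((l==i).astype(np.uint8),0,2); (x,y),r=cv2.minEnclosingCircle(cn[0]); print(st[i],c[i],(x,y,r),ray(s,x,y,.071))
w=np.zeros_like(g); w[187:203,266:286]=1
w=(w>0)&(g>95)&(np.hypot(np.mgrid[:384,:512][1]-282,np.mgrid[:384,:512][0]-199)<13)
v,u=np.nonzero(w); print(list(zip(u,v,g[v,u])))
p=np.array([ray(s,a,b,.096)[:2] for a,b in zip(u,v)]); print(p.min(0),p.max(0)); 
L=cv2.fitLine((p*1000).astype(np.float32),2,0,.1,.1).ravel(); print(L, np.degrees(np.arctan2(L[1],L[0])))
E
```

```text
clock: 1.35
tool_pos: [0.5361, -0.0198, 0.2266]
orientation: [180.0, 0.0, 145.8]
force: [0.8, -0.8, 0.8]
opening: 0.0006
[268 186  30  28 578] [282.5449827  200.05190311] (282.5, 200.0, 14.8071928024292) [ 0.57847351 -0.00829854  0.071     ]
[322 191  14  13 122] [328.51639344 197.33606557] (328.5, 197.0, 6.800835609436035) [ 0.58546321 -0.13621133  0.071     ]
[318 218   9  10  67] [322.10447761 222.32835821] (322.1842041015625, 222.36842346191406, 4.635344982147217) [ 0.51480781 -0.11621457  0.071     ]
[(np.int64(272), np.int64(191), np.uint8(104)), (np.int64(272), np.int64(192), np.uint8(104)), (np.int64(273), np.int64(192), np.uint8(123)), (np.int64(274), np.int64(192), np.uint8(104)), (np.int64(274), np.int64(193), np.uint8(102)), (np.int64(275), np.int64(193), np.uint8(114)), (np.int64(276), np.int64(193), np.uint8(103)), (np.int64(275), np.int64(194), np.uint8(102)), (np.int64(276), np.int64(194), np.uint8(125)), (np.int64(277), np.int64(194), np.uint8(125)), (np.int64(278), np.int64(194), np.uint8(98)), (np.int64(277), np.int64(195), np.uint8(113)), (np.int64(278), np.int64(195), np.uint8(118)), (np.int64(279), np.int64(195), np.uint8(103)), (np.int64(279), np.int64(196), np.uint8(107)), (np.int64(280), np.int64(196), np.uint8(115)), (np.int64(281), np.int64(196), np.uint8(97)), (np.int64(280), np.int64(197), np.uint8(109)), (np.int64(281), np.int64(197), np.uint8(99))]
[ 0.58245402 -0.00355286] [0.59941186 0.02083989]
[5.2893496e-01 8.4866238e-01 5.9048010e+02 8.1412420e+00] 58.066475
```

```bash
python3 -m pendant '[[[23,59,0,0,0,0],[23,59,-50,0,0,0],[23,59,-90,0,0,0],[23,59,-90,0,0,0],[23,59,-90,0,0,0]]]'
cat >> h.py <<'E'
from scipy.spatial.transform import Rotation as Ro
def wgrab(tag):
    o=get_obs(); s=snapshot('wrist'); s['T']=np.eye(4); s['T'][:3,:3]=Ro.from_euler('xyz',o['orientation'],degrees=True).as_matrix(); s['T'][:3,3]=o['tool_pos']; s['pose']=s['T']@s['tool_from_camera']
    pickle.dump(s,open(f'{tag}.pkl','wb')); cv2.imwrite(f'pics/{tag}.png',s['pixels'][:,:,::-1]); return s
def wray(s,u,v,z):
    dx,dy=u-s['cx'],v-s['cy']; r=np.hypot(dx,dy)+1e-9; t=r/s['fx']
    d=s['pose'][:3,:3]@np.array([dx/r*np.sin(t),dy/r*np.sin(t),np.cos(t)]); o=s['pose'][:3,3]; return o+d*(z-o[2])/d[2]
def wproj(s,p):
    c=np.linalg.inv(s['pose'])@np.append(p,1); t=np.arctan2(np.hypot(c[0],c[1]),c[2]); h=np.hypot(c[0],c[1]); return s['cx']+s['fx']*t*c[0]/h, s['cy']+s['fx']*t*c[1]/h
E
python3 - <<'E'
from h import *
s=wgrab('w1'); print(s['fx'],s['tool_from_camera'],s['T'][:3,3]); print('tcp px',wproj(s,s['T'][:3,3]),'dial',wproj(s,[.579,-.006,.071]), 'start',wproj(s,[.512,-.114,.081]))
E
```

```text
clock: 1.98
tool_pos: [0.5598, 0.0371, 0.138]
orientation: [180.0, 0.1, 145.8]
force: [0.2, -0.0, -0.4]
opening: 0.0004
297.3186396354542 [[ 9.99999795e-01  2.51776856e-04 -5.89430980e-04  1.40478599e-03]
 [-9.27615138e-05  9.66785264e-01  2.55589992e-01 -6.80237682e-02]
 [ 6.34204831e-04 -2.55589885e-01  9.66785089e-01 -1.59054749e-01]
 [ 0.00000000e+00  0.00000000e+00  0.00000000e+00  1.00000000e+00]] [0.55976728 0.0370578  0.13799664]
tcp px (np.float64(258.25273414520154), np.float64(240.60326864637437)) dial (np.float64(207.70463403703477), np.float64(176.74504406204252)) start (np.float64(197.53923677679714), np.float64(12.995442102312921))
```

View pics/w1.png

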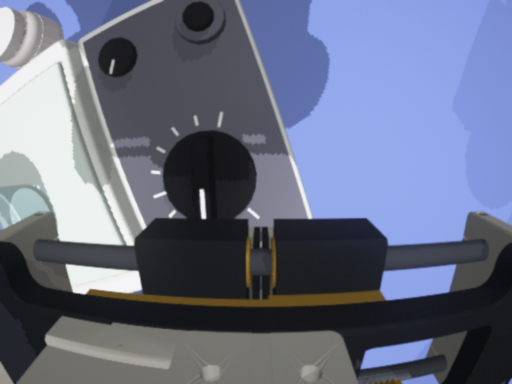

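The wrist view shows the dial circle centred near (209,176) with the line at (203,190–218), agreeing with my estimate. The finger shape isn't clear from the picture, so I'll get it from depth.

```bash
python3 - <<'E'
from h import *
s=pickle.load(open('w1.pkl','rb'))
v,u=np.mgrid[:384,:512]; dx,dy=u-s['cx'],v-s['cy']; r=np.hypot(dx,dy)+1e-9; t=r/s['fx']; D=s['depth']
c=np.stack([D*np.tan(t)*dx/r,D*np.tan(t)*dy/r,D],-1); M=s['tool_from_camera']; X=(c@M[:3,:3].T+M[:3,3])*1000
for row in (215,222,230,240,250,260,270,280,290):
    print(row,[(k,*X[row,k].round().astype(int),) if D[row,k]>0 else (k,'-') for k in (140,180,220,245,252,258,262,268,275,300,340,380)])
g=cv2.cvtColor(s['pixels'],cv2.COLOR_RGB2GRAY)
d=((g<50)&(r>0)).astype(np.uint8); d[217:]=0; d[:125]=0; d[:,:155]=0; d[:,265:]=0
n,l,st,cc=cv2.connectedComponentsWithStats(d); k=1+np.argmax(st[1:,4]); cn=max(cv2.findContours((l==k).astype(np.uint8),0,1)[0],key=len)[:,0]
P=np.array([wray(s,a,b,.071)[:2]*1000 for a,b in cn if b<200],np.float32)
A=np.c_[2*P,np.ones(len(P))]
for it in range(4):
    q=np.linalg.lstsq(A,(P**2).sum(1),rcond=None)[0]; R=np.sqrt(q[2]+q[0]**2+q[1]**2); e=np.hypot(*(P-q[:2]).T)-R; print(q[:2],R,len(P)); k=abs(e)<2*e.std(); P,A=P[k],A[k]
w=(g>150); w[:188]=0;w[219:]=0;w[:,:195]=0;w[:,212:]=0
vv,uu=np.nonzero(w); p=np.array([wray(s,a,b,.096)[:2]*1000 for a,b in zip(uu,vv)],np.float32); L=cv2.fitLine(p,2,0,.1,.1).ravel(); print('line',L,np.degrees(np.arctan2(L[1],L[0]))%180)
d=(g<50).astype(np.uint8); d[35:]=0; d[:,:180]=0; d[:,216:]=0
cn=max(cv2.findContours(d,0,1)[0],key=len)[:,0]; x,rr=cv2.minEnclosingCircle(cn); print('start',x,rr,wray(s,*x,.081))
E
```

```text
215 [(140, np.int64(-105), np.int64(11), np.int64(77)), (180, np.int64(-68), np.int64(10), np.int64(77)), (220, np.int64(-31), np.int64(6), np.int64(66)), (245, np.int64(-12), np.int64(10), np.int64(77)), (252, np.int64(-6), np.int64(10), np.int64(77)), (258, np.int64(-1), np.int64(10), np.int64(77)), (262, np.int64(3), np.int64(9), np.int64(76)), (268, np.int64(8), np.int64(10), np.int64(77)), (275, np.int64(13), np.int64(10), np.int64(76)), (300, np.int64(35), np.int64(10), np.int64(78)), (340, np.int64(87), np.int64(30), np.int64(137)), (380, np.int64(134), np.int64(31), np.int64(137))]
222 [(140, np.int64(-107), np.int64(17), np.int64(78)), (180, np.int64(-23), np.int64(-39), np.int64(-77)), (220, np.int64(-11), np.int64(-38), np.int64(-75)), (245, np.int64(-3), np.int64(-38), np.int64(-76)), (252, np.int64(-6), np.int64(16), np.int64(76)), (258, np.int64(-1), np.int64(16), np.int64(77)), (262, np.int64(3), np.int64(16), np.int64(78)), (268, np.int64(8), np.int64(16), np.int64(76)), (275, np.int64(6), np.int64(-38), np.int64(-75)), (300, np.int64(13), np.int64(-38), np.int64(-76)
[... 4042 characters left out ...]
), (258, np.int64(0), np.int64(4), np.int64(-47)), (262, np.int64(2), np.int64(4), np.int64(-47)), (268, np.int64(5), np.int64(4), np.int64(-47)), (275, np.int64(6), np.int64(-21), np.int64(-86)), (300, np.int64(12), np.int64(-23), np.int64(-90)), (340, np.int64(23), np.int64(-24), np.int64(-91)), (380, np.int64(150), np.int64(130), np.int64(138))]
[575.77720744  -9.55495636] 33.09462592794585 206
[577.78188006  -7.06334844] 35.305266811017084 186
[579.05313864  -5.47603033] 36.64671434954281 178
[579.07923386  -5.45704819] 36.63818579158031 171
line [5.5320895e-01 8.3304256e-01 5.8754492e+02 6.2347393e+00] 56.41256
start (198.0, 17.0) 15.811488151550293 [ 0.51353496 -0.11093202  0.081     ]
```

Dial axis refined to (0.5791, -0.0055), R 36.6 mm (nominal 38), pointer at 56.4°. I'll descend beside the wing, on its counter-clockwise side, then creep into contact.

```bash
python3 -m pendant '[[[0,0,-30,0,0,0],[0,0,-50,0,0,0],[0,0,-56,0,0,0],[0,0,-56,0,0,0],[0,0,-56,0,0,0],[0,0,-56,0,0,0]]]'
python3 -m pendant '[[[2.5,-1.7,0,0,0,0],[5,-3.3,0,0,0,0],[6.7,-4.4,0,0,0,0],[6.7,-4.4,0,0,0,0]]]'
python3 -m pendant '[[[1.7,-1.1,0,0,0,0],[1.7,-1.1,0,0,0,0],[1.7,-1.1,0,0,0,0]]]'
python3 -m pendant '[[[1.7,-1.1,0,0,0,0],[1.7,-1.1,0,0,0,0],[1.7,-1.1,0,0,0,0]]]'
```

```text
clock: 2.78
tool_pos: [0.5594, 0.0373, 0.0815]
orientation: [179.9, 0.1, 145.8]
force: [-0.4, -0.6, 0.9]
opening: 0.0
clock: 3.28
tool_pos: [0.5657, 0.0325, 0.0805]
orientation: [-180.0, -0.0, 145.8]
force: [0.2, 0.9, -0.4]
opening: 0.0005
clock: 3.65
tool_pos: [0.5672, 0.0316, 0.0805]
orientation: [-180.0, -0.0, 145.8]
force: [-0.2, -0.8, -0.2]
opening: 0.0006
clock: 4.03
tool_pos: [0.5689, 0.0305, 0.0805]
orientation: [-180.0, -0.0, 145.8]
force: [-0.7, 0.1, 0.0]
opening: 0.0006
```

```bash
for i in 1 2 3; do python3 -m pendant '[[[1.7,-1.1,0,0,0,0],[1.7,-1.1,0,0,0,0],[1.7,-1.1,0,0,0,0]]]' | grep -E 'tool|force'; done
```

```text
tool_pos: [0.5706, 0.0294, 0.0805]
force: [0.2, -0.2, 0.6]
tool_pos: [0.5723, 0.0282, 0.0805]
force: [0.4, -0.1, -0.2]
tool_pos: [0.5741, 0.0272, 0.0805]
force: [-0.2, 0.2, -0.0]
```

```bash
for i in 1 2 ; do python3 -m pendant '[[[1.7,-1.1,0,0,0,0],[1.7,-1.1,0,0,0,0],[1.7,-1.1,0,0,0,0]]]' | grep -E 'tool|force'; done
python3 - <<'E'
from h import *
s=grab('side','s1'); cv2.imwrite('pics/s1c.png',cv2.resize(s['pixels'][130:250,190:330],None,fx=5,fy=5,interpolation=cv2.INTER_CUBIC)[:,:,::-1])
E
```

```text
tool_pos: [0.5757, 0.0261, 0.0805]
force: [-0.8, 0.1, 0.9]
tool_pos: [0.5763, 0.0258, 0.0805]
force: [-7.1, 6.1, 4.6]
```

View pics/s1c.png

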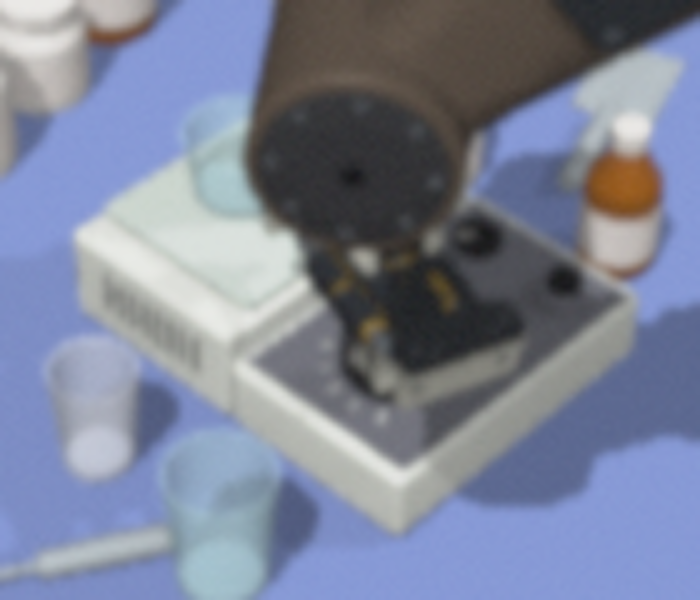

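```bash
python3 - <<'E'
from h import *
s=wgrab('w2'); o=get_obs(); print(o['clock'],o['tool_pos'],o['force'],o['moment'])
cv2.imwrite('pics/w2c.png',cv2.resize(s['pixels'][90:310,120:400],None,fx=2.5,fy=2.5)[:,:,::-1])
E
```

```text
6.0 [0.57628259 0.02578435 0.08050032] [-6.52379275  7.49046738  4.85698807] [ 2.42853634  2.35987658 -0.05305993]
```

View pics/w2c.png

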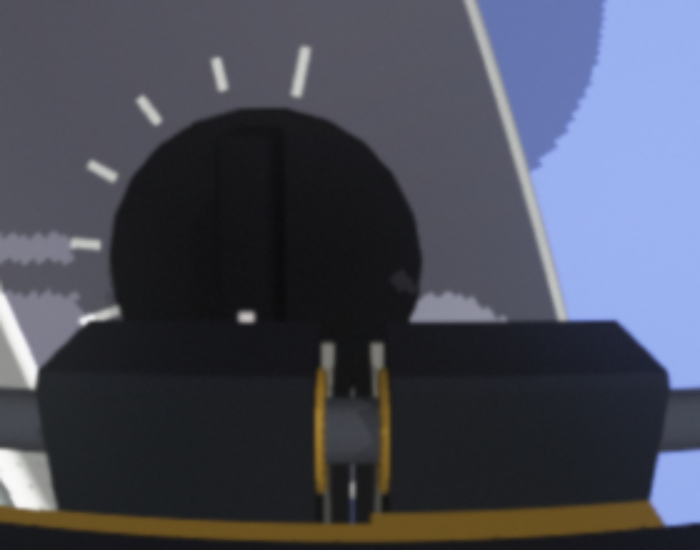

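The finger is at the wing, which hasn't moved, but the force is about 10 N with an upward component. That fits the finger's back being tapered. I'll back off and use the fingers' flat side instead (±9.5 mm): tool turned +90°, with the wrist camera looking over the dial.

```bash
python3 -m pendant '[[[-5,3.3,0,0,0,0],[-12,8,0,0,0,0],[-12,8,40,0,0,10],[-12,8,40,0,0,20],[-12,8,40,0,0,30],[-12,8,40,0,0,40],[-12,8,40,0,0,50],[-12,8,40,0,0,60],[-12,8,40,0,0,70],[-12,8,40,0,0,80]]]'
python3 -m pendant '[[[0,0,0,0,0,10],[0,0,0,0,0,10],[0,0,0,0,0,10]]]'
cat >> h.py <<'E'
def wdial(s,cut=None):
    g=cv2.cvtColor(s['pixels'],cv2.COLOR_RGB2GRAY); c=np.array(wproj(s,[.5791,-.0055,.096])); v,u=np.mgrid[:384,:512]
    W=np.array([wray(s,a,b,.096)[:2] for a,b in zip(u.ravel()[::1],v.ravel())]).reshape(384,512,2)
    rad=np.hypot(W[...,0]-.5791,W[...,1]+.0055); m=(rad<.036)&(g>130)
    n,l,st,_=cv2.connectedComponentsWithStats(m.astype(np.uint8))
    for i in range(1,n):
        if st[i,4]>25:
            p=(W[l==i]*1000).astype(np.float32); L=cv2.fitLine(p,2,0,.1,.1).ravel(); q=p.mean(0)-[579.1,-5.5]
            print('px',st[i],'line ang',np.degrees(np.arctan2(L[1],L[0]))%180,'mean rel',q,'bearing',np.degrees(np.arctan2(q[1],q[0])))
E
python3 - <<'E'
from h import *
s=wgrab('w3'); o=get_obs(); print(o['clock'],o['tool_pos'],o['orientation'],o['force'],o['joint_pos']); print(wproj(s,[.5791,-.0055,.071])); wdial(s)
E
```

```text
clock: 7.25
tool_pos: [0.5652, 0.033, 0.1205]
orientation: [-180.0, -0.0, -133.9]
force: [-0.0, -0.3, 0.7]
opening: 0.0004
clock: 7.62
tool_pos: [0.5653, 0.033, 0.1206]
orientation: [-180.0, -0.0, -124.4]
force: [-0.0, -0.1, 0.3]
opening: 0.0005
7.675 [0.56529528 0.03297262 0.12055724] [-1.79999386e+02 -2.81835012e-03 -1.24378728e+02] [ 0.12087156 -0.44917532  0.39602699] [ 2.31382810e+01  1.57016512e+01 -2.13537352e+01  2.54592508e-03
 -5.29466611e+01  3.24814567e+01]
(np.float64(294.80341921675017), np.float64(168.76086968056524))
px [247 173  48   5 207] line ang 56.526993 mean rel [ 9.60611572 14.33016396] bearing 56.16437908783595
```

View pics/w3.png

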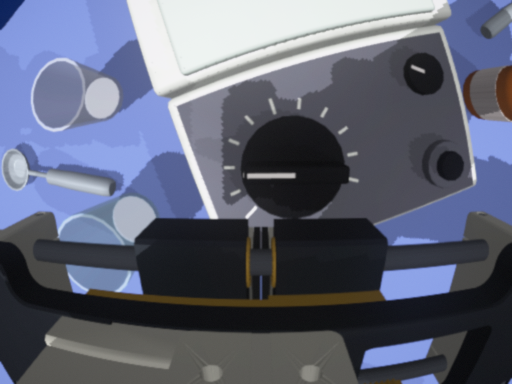

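The view shows the dial at (295,168) with the line at row 175. It's still at 56.3°, so it hasn't moved. Next: descend and approach with the flat side.

```bash
python3 -m pendant '[[[0,0,-20,0,0,0.8],[0,0,-36,0,0,0.8],[0,0,-36,0,0,0.8],[0,0,-36,0,0,0.8],[5,-3.3,-36,0,0,0.8],[10,-6.6,-36,0,0,0.8],[11.7,-7.7,-36,0,0,0.8],[11.7,-7.7,-36,0,0,0.8]]]'
for i in 1 2; do python3 -m pendant '[[[0.8,-0.6,0,0,0,0],[0.8,-0.6,0,0,0,0],[0.8,-0.6,0,0,0,0]]]' | grep -E 'tool|force'; done
python3 - <<'E'
from h import *
s=wgrab('w4'); wdial(s)
E
```

```text
clock: 8.68
tool_pos: [0.5773, 0.0251, 0.0845]
orientation: [180.0, -0.0, -123.4]
force: [0.0, -0.6, 0.0]
opening: 0.0006
tool_pos: [0.5779, 0.0247, 0.0846]
force: [-1.2, 0.2, 0.4]
tool_pos: [0.5787, 0.0241, 0.0846]
force: [0.5, 0.6, -0.6]
px [246 217  56   5 158] line ang 59.187027 mean rel [12.31729736 18.60438538] bearing 56.492883681582946
```

```bash
for i in 1 2 3; do python3 -m pendant '[[[0.8,-0.6,0,0,0,0],[0.8,-0.6,0,0,0,0],[0.8,-0.6,0,0,0,0]]]' | grep -E 'tool|force'; done
python3 - <<'E'
from h import *
s=wgrab('w5'); print(get_obs()['force'],get_obs()['moment']);wdial(s)
E
```

```text
tool_pos: [0.5795, 0.0234, 0.0845]
force: [0.5, 0.5, 0.8]
tool_pos: [0.5799, 0.0232, 0.0845]
force: [-3.1, 3.9, 3.3]
tool_pos: [0.5801, 0.023, 0.0845]
force: [-6.5, 7.5, 5.3]
[-6.74640029  6.93197201  5.25494281] [ 2.59423583  2.59397416 -0.12698503]
px [249 219  24   6 116] line ang 54.280632 mean rel [13.80515137 20.74234104] bearing 56.3540841709344
```

The tool-axis moment shows that both contacts were at the finger's inner edge, at radius about 9–15 mm, which explains the large force. I'll shift inward and yaw the tool by -6° so the outer corner pushes at about 27 mm radius.

```bash
python3 -m pendant '[[[-5,3.3,0,0,0,0],[-7,4.6,0,0,0,-3],[-12.9,-6.1,0,0,0,-6],[-12.9,-6.1,0,0,0,-6],[-12.9,-6.1,0,0,0,-6]]]'
python3 - <<'E'
from h import *
s=wgrab('w6'); print(get_obs()['tool_pos'],get_obs()['force'],get_obs()['moment']);wdial(s)
E
for i in 1 2 3; do python3 -m pendant '[[[0.8,-0.6,0,0,0,0],[0.8,-0.6,0,0,0,0],[0.8,-0.6,0,0,0,0]]]' | grep -E 'tool|force'; done
```

```text
clock: 11.28
tool_pos: [0.5686, 0.0162, 0.0847]
orientation: [-180.0, 0.0, -129.3]
force: [0.4, -0.3, 0.2]
opening: 0.0005
[0.56860645 0.0163134  0.08464368] [ 1.20361162 -0.074506   -1.03616302] [-0.03281682  0.17523097 -0.00747319]
px [218 208  57  10 285] line ang 56.259132 mean rel [ 9.7460083  14.96162033] bearing 56.91975528667977
tool_pos: [0.5691, 0.0156, 0.0845]
force: [-0.8, -0.5, -0.5]
tool_pos: [0.5698, 0.0149, 0.0846]
force: [0.0, 0.2, 0.1]
tool_pos: [0.5706, 0.0144, 0.0846]
force: [-0.0, -0.0, -0.5]
```

```bash
for i in 1 2 3; do python3 -m pendant '[[[0.8,-0.6,0,0,0,0],[0.8,-0.6,0,0,0,0],[0.8,-0.6,0,0,0,0]]]' | grep -E 'tool|force'; done
python3 - <<'E'
from h import *
s=wgrab('w7'); o=get_obs(); print(o['clock'],o['tool_pos'],o['force'],o['moment']);wdial(s)
E
```

```text
tool_pos: [0.5714, 0.0138, 0.0846]
force: [0.4, -0.2, 0.4]
tool_pos: [0.572, 0.0134, 0.0845]
force: [-2.1, 2.6, 0.9]
tool_pos: [0.5725, 0.0131, 0.0845]
force: [-5.0, 6.4, 2.1]
13.625 [0.5724322  0.01309335 0.08446986] [-4.41495828  4.73249533  2.89497006] [2.05964098 1.81849044 0.09004624]
px [249 217  26   7 124] line ang 56.562386 mean rel [5.6890625  8.61353564] bearing 56.55606148711959
```

```bash
for i in 1 2; do python3 -m pendant '[[[0.8,-0.6,0,0,0,-1],[0.8,-0.6,0,0,0,-1],[0.8,-0.6,0,0,0,-1]]]' | grep -E 'tool|force'; done
python3 - <<'E'
from h import *
s=wgrab('w8'); o=get_obs(); print(o['clock'],o['tool_pos'],o['force'],o['moment']);wdial(s)
E
```

```text
tool_pos: [0.5728, 0.0131, 0.0845]
force: [-7.6, 9.7, 3.9]
tool_pos: [0.5732, 0.0131, 0.0844]
force: [-10.4, 13.6, 6.8]
14.425 [0.57314103 0.0130999  0.08441333] [-9.62662558 13.20184123  5.80801234] [4.87575977 3.6797325  0.24658811]
px [249 218  25   7 119] line ang 53.93998 mean rel [5.84903564 8.49591398] bearing 55.45442403709764
```

The force rose to 16 N without the dial yielding, so I won't push harder. I'll look at all three cameras in one picture.

```bash
python3 - <<'E'
from h import *
a=grab('side','s9'); t=grab('top','t9'); w=pickle.load(open('w8.pkl','rb'))
A=cv2.resize(a['pixels'][130:250,190:340],(400,300),interpolation=cv2.INTER_CUBIC)
B=cv2.resize(t['pixels'][110:245,220:400],(400,300),interpolation=cv2.INTER_CUBIC)
W=cv2.resize(w['pixels'][100:325,100:400],(400,300),interpolation=cv2.INTER_CUBIC)
W0=cv2.resize(w['pixels'],(400,300))
cv2.imwrite('pics/comp.png',np.vstack([np.hstack([A,B]),np.hstack([W,W0])])[:,:,::-1])
o=get_obs(); print(o['joint_pos'],o['tau'],o['force'])
E
```

```text
[ 20.7555318   18.70820228 -22.54553043  -0.19254811 -48.81661234
  27.99382381] [ -7.97358513 -46.93883657  24.29030836   9.48686242   1.6508716
  -0.258353  ] [-10.23435378  12.65048791   6.53166016]
```

View pics/comp.png

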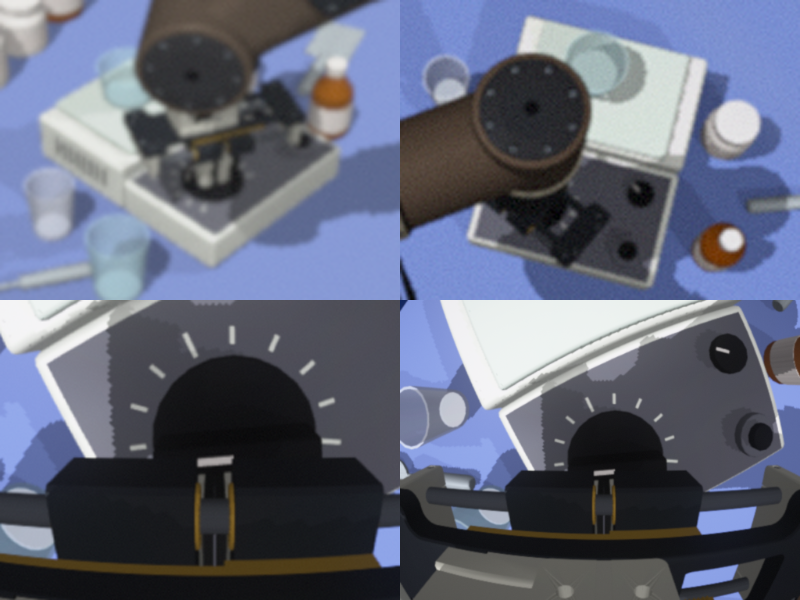

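The composite confirms the fingers are against the pointer half of the wing, seen at (215,462) in the wrist crop, with no other contact visible. I'll back off and check whether the dial deflected and whether it springs back.

```bash
python3 -m pendant '[[[-5,3.5,0,0,0,2],[-10,7,0,0,0,2],[-10,7,0,0,0,2],[-10,7,0,0,0,2]]]'
python3 - <<'E'
from h import *
s=wgrab('w10'); o=get_obs(); print(o['clock'],o['tool_pos'],o['orientation'],o['force'],o['moment']);wdial(s)
# which tool points are visible in depth close to the fingers (low x-gap): profile of the finger in w3 vs others
v,u=np.mgrid[:384,:512]; dx,dy=u-s['cx'],v-s['cy']; r=np.hypot(dx,dy)+1e-9; t=r/s['fx']; D=s['depth']
c=np.stack([D*np.tan(t)*dx/r,D*np.tan(t)*dy/r,D],-1); M=s['tool_from_camera']; X=(c@M[:3,:3].T+M[:3,3])*1000
k=(X[...,2]>-66)&(X[...,2]<2)&(D>0)&(v<300)&(abs(X[...,0])<60)&(abs(X[...,1])<45)
for z0 in range(-66,2,6):
    q=X[k&(X[...,2]>=z0)&(X[...,2]<z0+6)]
    if len(q): print(z0,len(q),'x',q[:,0].min().round(1),q[:,0].max().round(1),'y',q[:,1].min().round(1),q[:,1].max().round(1))
# finger geometry from side depth of s9: points above dial
S=pickle.load(open('s9.pkl','rb')); C=cloud(S); p=C.reshape(-1,3); Tc=np.array([.5731,.0131,.0844]); a=np.radians(-131.3)
ex=np.array([np.cos(a),np.sin(a)]); ey=np.array([np.sin(a),-np.cos(a)])
d=p-Tc; lx=d[:,:2]@ex*1000; ly=d[:,:2]@ey*1000; lz=d[:,2]*1000
for z0 in range(0,90,8):
    k=(abs(lx)<60)&(abs(ly)<50)&(lz>=z0)&(lz<z0+8); 
    if k.sum(): print('side z+',z0,k.sum(),'x',np.percentile(lx[k],[3,50,97]).round(),'y',np.percentile(ly[k],[3,50,97]).round())
E
```

```text
clock: 15.02
tool_pos: [0.5648, 0.0182, 0.0846]
orientation: [-180.0, 0.0, -129.4]
force: [0.3, 0.6, 0.4]
opening: 0.0007
15.075 [0.56484887 0.01818109 0.08459362] [-1.79987453e+02  2.94287418e-03 -1.29421099e+02] [ 0.44229679 -0.91738552  0.23971406] [-0.06895872  0.14296475 -0.00257381]
px [216 200  58  10 300] line ang 56.36657 mean rel [ 9.78513184 15.02990246] bearing 56.93409126941188
-66 3 x -4.4 3.8 y -2.2 0.1
-60 26 x -4.5 3.9 y -5.8 0.8
-54 38 x -4.5 3.9 y -2.7 8.2
-48 403 x -4.4 3.9 y -2.9 10.1
-36 20 x -4.7 4.1 y -10.4 -8.2
-30 71 x -4.0 3.4 y -9.1 -7.9
-24 116 x -6.7 6.0 y -10.2 -3.0
-18 1816 x -25.3 41.5 y -34.9 -7.0
-12 1469 x -26.5 42.6 y -35.6 -6.8
-6 346 x -25.4 40.3 y -35.7 -7.6
0 91 x -25.2 39.1 y -35.5 -28.3
side z+ 0 24 x [-25.  -3.  41.] y [-18. -11.  10.]
side z+ 8 40 x [-24. -10.  38.] y [-22.   1.  14.]
side z+ 16 28 x [-18.  -7.  14.] y [-6. 10. 14.]
side z+ 24 20 x [-18.  -4.  15.] y [-3. 10. 11.]
side z+ 32 22 x [-18.   2.  16.] y [ 6.  9. 13.]
side z+ 40 12 x [-19.   0.  16.] y [10. 12. 14.]
side z+ 48 2 x [10. 10. 10.] y [11. 11. 11.]
side z+ 56 1 x [-32. -32. -32.] y [-9. -9. -9.]
side z+ 64 5 x [-35. -21.  28.] y [ 0. 29. 37.]
side z+ 72 48 x [-37.   3.  50.] y [-26.  36.  40.]
side z+ 80 117 x [-54.   3.  57.] y [-27.  31.  41.]
side z+ 88 115 x [-34.   4.  35.] y [20. 29. 39.]
```

```bash
python3 -m pendant '[[[6.2,0.9,0,0,0,-4],[6.2,0.9,0,0,0,-4],[6.2,0.9,0,0,0,-4],[7.8,-0.3,0,0,0,-4],[7.8,-0.3,0,0,0,-4]]]'| grep -E 'tool|force'
cat > look.py <<'E'
from h import *
import sys
s=wgrab('wl'); o=get_obs(); 
a=[get_obs() for _ in range(1)]
print(o['clock'].__round__(2),o['tool_pos'].round(4),o['orientation'][2].round(1),o['force'].round(1),o['moment'].round(2)); wdial(s)
E
python3 look.py
for i in 1 2 3; do python3 -m pendant '[[[0.8,-0.6,0.3,0,0,0],[0.8,-0.6,0.3,0,0,0],[0.8,-0.6,0.3,0,0,0]]]' | grep -E 'force'; python3 look.py; done
```

```text
tool_pos: [0.5725, 0.018, 0.0846]
force: [-0.3, -0.4, 0.0]
15.75 [0.5724 0.018  0.0846] -133.4 [ 0.  -0.3  0.3] [-0.02  0.1  -0.02]
px [233 210  47  10 200] line ang 54.691654 mean rel [ 7.49942627 11.40531874] bearing 56.673574909633366
force: [-0.5, 0.8, -0.5]
16.18 [0.5731 0.0175 0.0848] -133.4 [-0.7  1.  -0.3] [0.12 0.42 0.01]
px [241 211  39  10 173] line ang 55.06469 mean rel [ 6.64530029 10.19685793] bearing 56.907681163073335
force: [-3.6, 4.0, -1.4]
16.6 [0.5736 0.017  0.0849] -133.4 [-2.8  4.  -0.9] [1.46 1.31 0.09]
px [247 213  33   9 161] line ang 55.26308 mean rel [6.23831787 9.56688213] bearing 56.89266290762437
force: [-4.1, 6.9, -2.5]
17.02 [0.574  0.0168 0.0849] -133.4 [-4.9  5.8 -1.7] [2.31 1.9  0.15]
px [248 213  32   9 159] line ang 54.90823 mean rel [6.24136963 9.39043736] bearing 56.38993535123194
```

```bash
for i in 1 2; do python3 -m pendant '[[[0.8,-0.6,0.1,0,0,0],[0.8,-0.6,0.1,0,0,0],[0.8,-0.6,0.1,0,0,0]]]' | grep -E 'force'; python3 look.py; done; python3 -c "
from h import *
o=get_obs();print(o['joint_pos'],o['tau'])"
```

```text
force: [-7.3, 8.6, -0.9]
17.45 [0.5743 0.0165 0.0849] -133.4 [-6.1  9.7 -0.4] [3.27 2.58 0.16]
px [249 214  31   9 153] line ang 55.568684 mean rel [6.40830078 9.45577455] bearing 55.873998494232005
force: [-9.1, 11.3, -1.0]
17.88 [0.5747 0.0163 0.0849] -133.4 [-7.6 11.5 -0.1] [4.07 3.24 0.19]
px [249 215  31   8 143] line ang 55.501682 mean rel [6.70310059 9.65251207] bearing 55.222299978748616
[ 21.02091486  18.83296514 -22.27844281  -0.17416231 -49.0171653
  25.68802072] [ -6.8853642  -50.67202091  26.19416356   9.75905657   1.47529207
  -0.22410224]
```

```bash
python3 - <<'E'
from h import *
for tag in ('w3','w10','wl'):
    s=pickle.load(open(tag+'.pkl','rb'))
    v,u=np.mgrid[:384,:512]; dx,dy=u-s['cx'],v-s['cy']; r=np.hypot(dx,dy)+1e-9; t=r/s['fx']; D=s['depth']
    c=np.stack([D*np.tan(t)*dx/r,D*np.tan(t)*dy/r,D],-1); X=c@s['pose'][:3,:3].T+s['pose'][:3,3]
    q=X[...,:2]-[.5791,-.0055]; a=np.radians(56.3); U=q@[np.cos(a),np.sin(a)]*1000; N=q@[-np.sin(a),np.cos(a)]*1000; Z=X[...,2]*1000
    ok=(D>0)&(v<215)
    f=lambda k:(k.sum(),np.percentile(Z[k],[10,50,90]).round(1)) if k.sum() else 0
    print(tag,'disc(-n side)',f(ok&(np.hypot(U,N)<34)&(N<-14)),'wing',f(ok&(abs(N)<3)&(abs(U)<30)),'panel',f(ok&(np.hypot(U,N)>45)&(np.hypot(U,N)<60)&(N<0)))
    for z0,z1 in((76,80),(80,85),(85,90),(90,94),(94,99),(99,110)):
        k=ok&(Z>z0)&(Z<z1)&(np.hypot(U,N)<60)
        if k.sum()>3: print(z0,k.sum(),'U',np.percentile(U[k],[1,50,99]).round(),'N',np.percentile(N[k],[1,50,99]).round())
E
```

```text
w3 disc(-n side) (np.int64(1774), array([71. , 71.9, 72.8])) wing (np.int64(885), array([96.1, 97. , 97.8])) panel (np.int64(4391), array([60.4, 61.2, 62.1]))
76 79 U [-31.  -2.  32.] N [-7. -6. -6.]
80 102 U [-30.   5.  33.] N [-7. -6. -6.]
85 105 U [-30.   4.  34.] N [-7. -6. -6.]
90 94 U [-30.  -0.  34.] N [-7. -6. -5.]
94 1967 U [-32.   3.  34.] N [-6. -1.  6.]
w10 disc(-n side) (np.int64(2595), array([71. , 71.9, 72.7])) wing (np.int64(1282), array([96.2, 97.1, 97.9])) panel (np.int64(6164), array([60.4, 61.2, 62.1]))
76 167 U [-31.   1.  33.] N [-7. -6. -6.]
80 222 U [-31.   1.  33.] N [-7. -6. -6.]
85 251 U [-31.   3.  33.] N [-7. -6. -6.]
90 206 U [-32.  -1.  34.] N [-7. -6. -5.]
94 2855 U [-32.   1.  34.] N [-6. -1.  5.]
99 5 U [12. 17. 31.] N [-0.  0.  1.]
wl disc(-n side) (np.int64(2540), array([71.1, 71.9, 72.8])) wing (np.int64(501), array([96.2, 96.9, 97.7])) panel (np.int64(6120), array([60.4, 61.2, 62.1]))
76 210 U [-31.   1.  33.] N [-7. -6. -5.]
80 263 U [-31.   1.  33.] N [-7. -6. -5.]
85 293 U [-31.   1.  33.] N [-7. -6. -5.]
90 274 U [-32.   1.  33.] N [-7. -6. -5.]
94 1378 U [-32. -10.  31.] N [-7. -4.  4.]
```

```bash
cat >> h.py <<'E'
def wing(s):
    v,u=np.mgrid[:384,:512]; dx,dy=u-s['cx'],v-s['cy']; r=np.hypot(dx,dy)+1e-9; t=r/s['fx']; D=s['depth']
    c=np.stack([D*np.tan(t)*dx/r,D*np.tan(t)*dy/r,D],-1); X=c@s['pose'][:3,:3].T+s['pose'][:3,3]
    q=X[...,:2]-[.5791,-.0055]; k=(D>0)&(v<225)&(np.hypot(q[...,0],q[...,1])<.036)&(X[...,2]>.077)&(X[...,2]<.093)
    T=np.linalg.inv(s['T']); k&=(np.abs((X@T[:3,:3].T+T[:3,3])[...,1]+0)>.0125)
    p=(q[k]*1000).astype(np.float32); L=cv2.fitLine(p,cv2.DIST_HUBER,0,.1,.1).ravel(); return len(p),round(float(np.degrees(np.arctan2(L[1],L[0]))%180),2),p.mean(0).round(1)
E
python3 - <<'E'
from h import *
for t in('w3','w4','w5','w6','w7','w8','w10','wl'): print(t,wing(pickle.load(open(t+'.pkl','rb'))))
E
```

```text
w3 (330, 56.29, array([ 6.3, -1.9], dtype=float32))
w4 (889, 56.21, array([ 6.5, -1.2], dtype=float32))
w5 (917, 55.64, array([ 6.6, -1.2], dtype=float32))
w6 (829, 56.35, array([ 5.8, -2.4], dtype=float32))
w7 (924, 55.15, array([ 5.9, -2.3], dtype=float32))
w8 (934, 53.74, array([ 5.6, -2.6], dtype=float32))
w10 (756, 56.44, array([ 5.7, -2.6], dtype=float32))
wl (907, 54.21, array([ 5.6, -2.6], dtype=float32))
```

The wing's side face is visible in depth, so I can now fit the dial angle to about 0.1°. The dial is deflecting elastically inside its detent (about 2.2° at 14 N) and sprang fully back on release, so it isn't jammed. I'll go on in small steps, checking angle and force each time.

```bash
sed -i 's/wdial(s)$/print("WING",wing(s))/' look.py; python3 look.py
for i in 1 2; do python3 -m pendant '[[[0.8,-0.6,0,0,0,0],[0.8,-0.6,0,0,0,0]]]' | grep -E 'force'; python3 look.py; done
```

```text
17.93 [0.5746 0.0163 0.0849] -133.4 [-8.3 11.3  0.5] [4.19 3.29 0.25]
WING (923, 54.22, array([ 5.6, -2.7], dtype=float32))
force: [-11.0, 13.8, 1.2]
18.23 [0.5751 0.0161 0.0848] -133.4 [-10.7  14.1   0.7] [5.11 4.   0.25]
WING (923, 53.64, array([ 5.5, -2.8], dtype=float32))
force: [-3.2, 8.3, -2.5]
18.52 [0.5778 0.015  0.0853] -133.4 [-2.7  8.7 -2.3] [3.24 1.3  0.01]
WING (909, 43.01, array([ 5.4, -3. ], dtype=float32))
```

```bash
python3 look.py; python3 -m pendant '[[[0,0,0,0,0,0]]]' | grep force; python3 look.py
```

```text
18.57 [0.5778 0.015  0.0853] -133.4 [-3.4  9.1 -1.8] [ 3.23  1.38 -0.11]
WING (895, 42.26, array([ 5.6, -2.9], dtype=float32))
force: [-3.3, 9.3, -3.1]
18.75 [0.5779 0.015  0.0853] -133.4 [-3.6  8.7 -2.2] [ 3.22  1.38 -0.08]
WING (899, 41.45, array([ 5.4, -3.1], dtype=float32))
```

The detent released. The wing is at 41.5°, past half-way (44.3°), and the finger's inner corner now holds it. I'll back off so it snaps home.

```bash
python3 -m pendant '[[[-3,2.5,0,0,0,0],[-6,5,0,0,0,0],[-6,5,0,0,0,0]]]' | grep -E 'tool|force'; python3 look.py
```

```text
tool_pos: [0.5722, 0.0188, 0.086]
force: [-0.3, 1.3, 0.2]
19.18 [0.5723 0.0187 0.086 ] -133.4 [-0.3  0.5 -0.3] [-0.02  0.18  0.01]
WING (769, 41.07, array([ 5.3, -3.2], dtype=float32))
```

```bash
python3 -m pendant '[[[0,0,0,0,0,0],[0,0,0,0,0,0],[0,0,0,0,0,0]]]' | grep force; python3 - <<'E'
from h import *
s=wgrab('w20'); print(get_obs()['clock'],wing(s)); wdial(s)
cv2.imwrite('pics/w20c.png',cv2.resize(s['pixels'][90:290,130:400],None,fx=2.4,fy=2.4)[:,:,::-1])
E
```

```text
force: [-0.3, 0.4, -0.5]
19.6 (767, 41.05, array([ 5.3, -3.2], dtype=float32))
px [342 194  10   4  37] line ang 44.549316 mean rel [-17.44472656 -28.65753937] bearing -121.3301617988323
px [223 201  57  11 292] line ang 41.03283 mean rel [13.3286499  12.22530556] bearing 42.52767300276949
```

View pics/w20c.png

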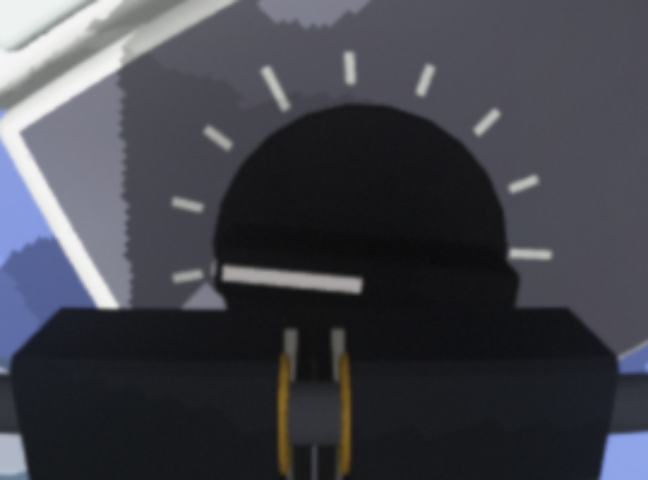

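```bash
python3 - <<'E'
from h import *
for t in('w20','w3'):
    s=pickle.load(open(t+'.pkl','rb')); g=cv2.cvtColor(s['pixels'],cv2.COLOR_RGB2GRAY)
    v,u=np.mgrid[:384,:512]; W=np.array([wray(s,a,b,.0605)[:2] for a,b in zip(u.ravel(),v.ravel())]).reshape(384,512,2)-[.5791,-.0055]
    R=np.hypot(*np.moveaxis(W,-1,0))*1000
    # local contrast
    hp=g.astype(float)-cv2.medianBlur(g,15); m=((hp>35)&(R>38)&(R<54)&(v<215)).astype(np.uint8)
    n,l,st,c=cv2.connectedComponentsWithStats(m); out=[]
    for i in range(1,n):
        if st[i,4]>15: q=W[l==i].mean(0); out.append((round(float(np.degrees(np.arctan2(q[1],q[0]))),1),round(float(R[l==i].mean()),1)))
    print(t,sorted(out,reverse=True))
t=snapshot('top'); cv2.imwrite('pics/t20.png',t['pixels'][:,:,::-1])
E
python3 look.py
```

```text
w20 [(56.4, 48.3), (32.8, 48.0), (9.3, 47.8), (-14.5, 47.8), (-38.5, 47.5), (-62.7, 46.7), (-87.1, 46.5), (-111.4, 46.4), (-135.9, 46.0)]
w3 [(174.3, 41.8), (103.3, 46.2), (79.8, 48.1), (56.3, 47.8), (32.7, 48.0), (9.1, 47.9), (-14.7, 48.0), (-38.6, 46.9), (-62.6, 46.9), (-86.9, 46.7), (-111.3, 46.4), (-135.6, 48.6)]
19.7 [0.572  0.0189 0.0856] -133.4 [ 0.9  0.2 -0.2] [-0.02  0.19 -0.03]
WING (777, 41.08, array([ 5.3, -3.2], dtype=float32))
```

```bash
python3 -m pendant '[[[-7,6,0,0,0,0],[-14,11,0,0,0,0],[-14,11,0,0,0,0],[-14,11,0,0,0,0]]]' | grep -E 'tool|force'; python3 look.py
```

```text
tool_pos: [0.5581, 0.0301, 0.0859]
force: [0.3, -0.3, -1.0]
20.25 [0.5582 0.03   0.0858] -133.4 [-0.1  0.  -0.1] [-0.07  0.13 -0.01]
WING (438, 41.08, array([ 5.9, -2.9], dtype=float32))
```

The ticks are at 56.3, 32.7, 9.2, -14.6 and -38.6°, so the fourth click is at about -39°. The dial rests free at 41.1°, short of the first click. It didn't snap home by itself, so it has some drag. I'll turn the tool along with the wing and push it on in small, checked steps.

```bash
python3 -m pendant '[[[0,0,0,0,0,-10],[19.8,-9.9,-1,0,0,-11.6],[19.8,-9.9,-1,0,0,-11.6],[21.8,-12.2,-1,0,0,-11.6],[21.8,-12.2,-1,0,0,-11.6]]]' | grep -E 'tool|force'; python3 look.py
for i in 1 2 3; do python3 -m pendant '[[[0.9,-0.1,0,0,0,-2],[0.9,-0.1,0,0,0,-2]]]' | grep -E 'force'; python3 look.py; done
```

```text
tool_pos: [0.5796, 0.0176, 0.0846]
force: [0.4, 1.0, 0.3]
20.93 [0.5796 0.0177 0.0847] -145.0 [-0.5  1.2  0. ] [-0.06  0.14 -0.03]
WING (903, 38.91, array([ 4.7, -3.7], dtype=float32))
force: [-0.1, -1.0, 0.6]
21.23 [0.5808 0.0177 0.0848] -147.0 [-0.7  0.5 -0.9] [0.01 0.12 0.04]
WING (900, 38.06, array([ 4.5, -3.9], dtype=float32))
force: [-0.4, 0.2, -0.7]
21.52 [0.5817 0.0175 0.0847] -149.0 [-0.2  1.  -0.8] [-0.04  0.16  0.01]
WING (888, 32.53, array([ 4.4, -4. ], dtype=float32))
force: [-0.0, 1.1, 0.0]
21.82 [0.5826 0.0174 0.0846] -151.0 [ 0.3 -0.1  0.1] [ 0.01  0.16 -0.01]
WING (901, 32.28, array([ 4.5, -3.9], dtype=float32))
```

It snapped into the first click (32.3°) under less than 1 N. On to the second.

```bash
for i in 1 2 3 4; do python3 -m pendant '[[[0.8,-0.2,0,0,0,-2],[0.8,-0.2,0,0,0,-2]]]' | grep -E 'force'; python3 look.py; done
```

```text
force: [-1.1, 0.4, 0.3]
22.12 [0.5833 0.0172 0.0846] -153.0 [-1.1 -0.3  0.1] [0.24 0.33 0.02]
WING (898, 32.06, array([ 4.3, -4.1], dtype=float32))
force: [-3.5, 4.4, 1.5]
22.43 [0.5839 0.0173 0.0846] -155.0 [-3.4  3.4  0.8] [1.41 1.12 0.09]
WING (912, 31.34, array([ 4.1, -4.2], dtype=float32))
force: [-4.9, 6.7, 2.5]
22.73 [0.5844 0.0174 0.0845] -157.0 [-3.5  6.3  3.4] [2.37 1.78 0.08]
WING (907, 30.58, array([ 4. , -4.3], dtype=float32))
force: [-6.2, 8.1, 2.6]
23.02 [0.5849 0.0177 0.0845] -159.0 [-5.9  8.6  2.2] [3.3  2.41 0.13]
WING (905, 29.94, array([ 3.8, -4.4], dtype=float32))
```

```bash
for i in 1 2 3; do python3 -m pendant '[[[0.8,-0.2,0,0,0,-1],[0.8,-0.2,0,0,0,-1]]]' | grep -E 'force'; python3 look.py; done
```

```text
force: [-4.6, 5.8, 2.4]
23.32 [0.5858 0.0171 0.0845] -160.0 [-4.3  5.6  2.5] [1.96 1.7  0.08]
WING (907, 27.43, array([ 3.6, -4.6], dtype=float32))
force: [-2.5, 2.1, 0.6]
23.62 [0.5871 0.016  0.0846] -161.0 [-2.4  1.1  0.4] [ 0.51  1.04 -0.  ]
WING (918, 22.85, array([ 3.2, -4.7], dtype=float32))
force: [-1.9, 0.6, -0.9]
23.93 [0.5883 0.0158 0.0846] -162.0 [-1.7  1.6 -1. ] [ 0.41  0.69 -0.01]
WING (908, 20.77, array([ 3.3, -4.7], dtype=float32))
```

```bash
for i in 1 2 3; do python3 -m pendant '[[[0.8,-0.4,0,0,0,-3],[0.8,-0.4,0,0,0,-3]]]' | grep -E 'force'; python3 look.py; done
```

```text
force: [0.0, -0.8, 1.0]
24.23 [0.5896 0.0154 0.0849] -164.9 [-0.7 -0.3 -0.2] [ 0.04  0.09 -0.06]
WING (916, 16.89, array([ 3. , -4.8], dtype=float32))
force: [0.7, -0.5, -0.8]
24.52 [0.5901 0.0151 0.0848] -167.9 [ 0.1 -0.4  0.1] [ 0.03  0.08 -0.02]
WING (903, 14.15, array([ 2.5, -5. ], dtype=float32))
force: [-0.3, 0.1, -0.2]
24.82 [0.5906 0.0147 0.0847] -170.9 [-0.7  0.4  1. ] [-0.01  0.07  0.04]
WING (907, 9.3, array([ 2.2, -5.1], dtype=float32))
```

Second click reached (9.3°, settling). On to the third.

```bash
for i in 1 2 3 4 5 6; do python3 -m pendant '[[[0.8,-0.5,0,0,0,-2.5],[0.8,-0.5,0,0,0,-2.5]]]' | grep -E 'force'; python3 look.py; done
```

```text
force: [0.3, 0.1, 0.9]
25.12 [0.5913 0.0142 0.0847] -173.4 [-0.3 -0.3  0.4] [ 0.02  0.11 -0.02]
WING (895, 8.21, array([ 1.9, -5.1], dtype=float32))
force: [-0.6, 0.6, 0.3]
25.43 [0.5921 0.0138 0.0846] -175.9 [0.3 0.7 0.2] [0.24 0.25 0.07]
WING (922, 8.07, array([ 2. , -5.1], dtype=float32))
force: [-1.6, 4.0, 1.5]
25.73 [0.5928 0.0138 0.0846] -178.4 [-1.5  4.7  0.4] [1.76 0.8  0.03]
WING (908, 7.3, array([ 1.9, -5.2], dtype=float32))
force: [-2.1, 8.6, 2.2]
26.02 [0.5935 0.0138 0.0846] 179.1 [-2.8  9.1  1. ] [2.88 1.26 0.09]
WING (897, 6.48, array([ 1.8, -5.2], dtype=float32))
force: [-4.7, 11.9, 1.5]
26.32 [0.5942 0.0139 0.0846] 176.6 [-3.8 10.8  1.8] [4.06 1.71 0.12]
WING (896, 5.77, array([ 1.5, -5.2], dtype=float32))
force: [-1.8, 2.5, 0.7]
26.62 [0.5953 0.012  0.0847] 174.1 [-0.4  1.9  0.1] [0.7  0.38 0.05]
WING (892, 179.8, array([ 1. , -5.3], dtype=float32))
```

```bash
for i in 1 2 3 4; do python3 -m pendant '[[[0.6,-0.6,0,0,0,-2],[0.6,-0.6,0,0,0,-2]]]' | grep -E 'force'; python3 look.py; done
```

```text
force: [0.3, 0.5, -0.8]
26.93 [0.596  0.0107 0.0847] 172.0 [-0.4  0.7 -0.1] [0.09 0.13 0.03]
WING (906, 175.31, array([ 0.5, -5.3], dtype=float32))
force: [-0.1, 0.2, 0.6]
27.23 [0.5966 0.0103 0.0847] 170.0 [1.1 0.1 0.2] [0.07 0.1  0.  ]
WING (916, 173.43, array([ 0.7, -5.3], dtype=float32))
force: [-0.1, -0.4, 0.6]
27.52 [0.5972 0.0098 0.0847] 168.0 [-0.1 -0.4 -0.5] [ 0.03  0.1  -0.03]
WING (908, 171.02, array([ 0.2, -5.3], dtype=float32))
force: [-0.0, -0.2, 0.4]
27.82 [0.5978 0.0093 0.0847] 166.0 [-0.2 -0.3 -0.8] [0.05 0.02 0.  ]
WING (901, 168.76, array([ 0. , -5.2], dtype=float32))
```

```bash
for i in 1 2 3 4; do python3 -m pendant '[[[0.5,-0.6,0,0,0,-2],[0.5,-0.6,0,0,0,-2]]]' | grep -E 'force'; python3 look.py; done
```

```text
force: [0.4, 0.6, -0.0]
28.12 [0.5983 0.0088 0.0847] 164.0 [0.6 0.5 0.1] [0.01 0.08 0.01]
WING (899, 164.35, array([-0.3, -5.1], dtype=float32))
force: [0.7, -0.1, -0.5]
28.43 [0.5987 0.0081 0.0847] 162.0 [-1.8  0.2 -0.4] [0.04 0.05 0.  ]
WING (891, 164.24, array([-0.2, -5.2], dtype=float32))
force: [-0.3, -0.0, 0.4]
28.73 [0.5993 0.0076 0.0847] 160.0 [-1.   0.5 -0.2] [0.2  0.13 0.01]
WING (892, 164.13, array([-0.6, -5.1], dtype=float32))
force: [-1.6, 3.8, 0.3]
29.02 [0.5998 0.0073 0.0846] 158.0 [-1.2  3.9  0.9] [1.39 0.37 0.02]
WING (906, 163.58, array([-0.7, -5.1], dtype=float32))
```

Third click at -15.8°. Now the last one (target about -39.8°), watching each step.

```bash
for i in 1 2 3; do python3 -m pendant '[[[0.5,-0.7,0,0,0,-2],[0.5,-0.7,0,0,0,-2]]]' | grep -E 'force'; python3 look.py; done
```

```text
force: [-0.7, 6.6, 0.7]
29.32 [0.6003 0.0071 0.0846] 156.0 [-1.2  6.8  0.9] [2.53 0.51 0.04]
WING (902, 162.86, array([-0.9, -5. ], dtype=float32))
force: [-2.3, 8.5, 0.2]
29.62 [0.6009 0.0069 0.0846] 154.0 [-0.7  8.6  0.6] [3.45 0.75 0.08]
WING (906, 162.36, array([-0.8, -5.1], dtype=float32))
force: [-2.7, 11.5, -0.4]
29.93 [0.6014 0.0068 0.0846] 152.0 [-3.1 11.8 -0.4] [4.38 0.88 0.03]
WING (906, 161.82, array([-0.9, -5.1], dtype=float32))
```

```bash
python3 -m pendant '[[[0.4,-0.7,0,0,0,0],[0.4,-0.7,0,0,0,0]]]' | grep -E 'force'; python3 look.py
```

```text
force: [-1.9, 8.4, 0.6]
30.23 [0.6014 0.0055 0.0846] 152.0 [-3.7  6.9 -0.5] [2.94 1.07 0.03]
WING (900, 159.26, array([-1.3, -4.9], dtype=float32))
```

```bash
python3 -m pendant '[[[0.4,-0.7,0,0,0,0],[0.4,-0.7,0,0,0,0]]]' | grep -E 'force'; python3 look.py
```

```text
force: [-0.4, 2.2, -0.9]
30.52 [0.602  0.0035 0.0846] 152.0 [-1.4  3.1 -0.1] [0.88 0.23 0.01]
WING (924, 154.9, array([-1.4, -4.9], dtype=float32))
```

```bash
for i in 1 2 3; do python3 -m pendant '[[[0.3,-0.8,0,0,0,-2.5],[0.3,-0.8,0,0,0,-2.5]]]' | grep -E 'force'; python3 look.py; done
```

```text
force: [0.3, 0.9, -0.2]
30.82 [0.6024 0.0022 0.0847] 149.5 [-0.2 -0.3 -0. ] [ 0.11  0.07 -0.04]
WING (919, 151.44, array([-1.5, -4.8], dtype=float32))
force: [-0.2, 0.9, -0.6]
31.12 [0.6028 0.0016 0.0847] 147.1 [-0.5 -0.9 -0.2] [ 0.21 -0.13  0.06]
WING (918, 149.53, array([-1.7, -4.7], dtype=float32))
force: [0.5, -0.7, -0.5]
31.43 [0.6029 0.0008 0.0847] 144.6 [ 0.9 -0.1 -0.1] [0.07 0.02 0.04]
WING (907, 147.08, array([-2. , -4.6], dtype=float32))
```

```bash
python3 -m pendant '[[[0,0,0,0,0,0],[0,0,0,0,0,0]]]' | grep -E 'force'; python3 look.py;  for i in 1 2; do python3 -m pendant '[[[0.2,-0.8,0,0,0,-1.5],[0.2,-0.8,0,0,0,-1.5]]]' | grep -E 'force'; python3 look.py; done
```

```text
force: [-0.1, 0.5, -0.1]
31.73 [0.6029 0.001  0.0847] 144.5 [ 0.2 -0.9  1.1] [0.02 0.04 0.04]
WING (908, 146.9, array([-2.1, -4.6], dtype=float32))
force: [0.1, 0.1, -0.7]
32.02 [6.031e-01 2.000e-04 8.470e-02] 143.0 [ 0.2 -0.5  1.2] [ 0.07  0.02 -0.01]
WING (897, 144.88, array([-2.2, -4.5], dtype=float32))
force: [0.2, 0.5, -0.0]
32.33 [ 6.034e-01 -6.000e-04  8.470e-02] 141.5 [-0.7  0.3  0.2] [0.03 0.05 0.02]
WING (906, 140.31, array([-2.5, -4.3], dtype=float32))
```

Fourth click reached: -39.7° against -39.8° expected. Now I'll retreat and check the dial while free.

```bash
python3 -m pendant '[[[4,5,0,0,0,0],[8,10,0,0,0,0],[8,10,25,0,0,0],[8,10,50,0,0,0],[8,10,50,0,0,0]]]' | grep -E 'tool|force'; python3 look.py; python3 -m pendant '[[[-45,-55,0,0,0,0],[-99,-124,0,0,0,0],[-99,-124,0,0,0,0],[-99,-124,0,0,0,0],[-99,-124,0,0,0,0]]]'; python3 -c "
from h import *
s=wgrab('w30'); g=cv2.cvtColor(s['pixels'],6)
print(wproj(s,[.5121,-.1145,.081])); wdial(s)"
```

```text
tool_pos: [0.613, 0.0102, 0.1369]
force: [0.9, 0.7, -0.6]
33.0 [0.612  0.01   0.1354] 141.5 [-0.1 -0.2 -1.1] [0.   0.11 0.04]
WING (280, 140.5, array([-2.1, -4.8], dtype=float32))
clock: 33.62
tool_pos: [0.5125, -0.1144, 0.1343]
orientation: [-180.0, -0.0, 141.5]
force: [0.3, -0.2, -0.5]
opening: 0.0005
(np.float64(259.15636497055203), np.float64(212.3048607371457))
px [299 364  11   8  26] line ang 10.515282 mean rel [-6.40383301 33.71407318] bearing 100.75494752967437
```

```bash
python3 -m pendant '[[[0,0,-25,0,0,0],[0,0,-45,0,0,0],[0,0,-50,0,0,0],[0,0,-50,0,0,0],[0,0,-50,0,0,0]]]' | grep -E 'tool|force'; for i in 1 2 3; do python3 -m pendant '[[[0,0,-1.5,0,0,0],[0,0,-3,0,0,0],[0,0,-3,0,0,0]]]' | grep -E 'tool|force'; done
```

```text
tool_pos: [0.5131, -0.1143, 0.0854]
force: [0.5, 0.2, 0.4]
tool_pos: [0.5123, -0.1146, 0.0817]
force: [-0.8, -0.2, 0.2]
tool_pos: [0.5124, -0.1146, 0.0787]
force: [-1.3, 0.7, 3.4]
tool_pos: [0.5125, -0.1146, 0.0762]
force: [-2.1, 0.5, 9.1]
```

```bash
python3 -m pendant '[[[0,0,-0.7,0,0,0],[0,0,-0.7,0,0,0],[0,0,-0.7,0,0,0]]]' | grep -E 'tool|force';  python3 -m pendant '[[[0,0,-0.7,0,0,0],[0,0,-0.7,0,0,0],[0,0,-0.7,0,0,0]]]' | grep -E 'tool|force'
```

```text
tool_pos: [0.5125, -0.1146, 0.0761]
force: [-4.4, 1.8, 13.9]
tool_pos: [0.5125, -0.1146, 0.076]
force: [-6.8, 1.8, 20.1]
```

The button is on its stop at z = 76 mm, 5 mm down. I'll lift off and check everything.

```bash
python3 -m pendant '[[[0,0,5,0,0,0],[0,0,15,0,0,0],[0,0,50,0,0,0],[-10,-20,110,0,0,0],[-20,-80,140,0,0,0],[-30,-140,150,0,0,0],[-40,-200,150,0,0,0],[-40,-200,150,0,0,0],[-40,-200,150,0,0,0]]]'
python3 - <<'E'
from h import *
a=grab('side','s40'); t=grab('top','t40'); t0=pickle.load(open('top0.pkl','rb'))
C0,C=cloud(t0),cloud(t)
def med(C,x,y,r,lo): 
    k=(np.hypot(C[...,0]-x,C[...,1]-y)<r)&(C[...,2]>lo); return k.sum(),np.percentile(C[k][:,2],90).round(4) if k.sum() else 0
print('button z',med(C0,.512,-.1145,.009,.06),med(C,.512,-.1145,.009,.06))
g=cv2.cvtColor(t['pixels'],cv2.COLOR_RGB2GRAY); v,u=np.mgrid[:384,:512]
m=(g>95)&(np.hypot(u-282,v-197)<13); vv,uu=np.nonzero(m); p=np.array([ray(t,x,y,.096)[:2]*1000 for x,y in zip(uu,vv)],np.float32); p=p[np.hypot(p[:,0]-579,p[:,1]+5.5)<34]
L=cv2.fitLine(p,2,0,.1,.1).ravel(); q=p.mean(0)-[579.1,-5.5]; print('dial top view',len(p),np.degrees(np.arctan2(L[1],L[0])),q)
d=cv2.absdiff(t['pixels'],t0['pixels']).max(2)>45; d[:, :0]=0
A=cv2.resize(a['pixels'][130:250,180:340],(400,300),interpolation=cv2.INTER_CUBIC); B=cv2.resize(t['pixels'][110:245,180:360+90],(400,300),interpolation=cv2.INTER_CUBIC)
B0=cv2.resize(t0['pixels'][110:245,180:450],(400,300),interpolation=cv2.INTER_CUBIC); Dm=cv2.cvtColor(cv2.resize(d[110:245,180:450].astype(np.uint8)*255,(400,300)),cv2.COLOR_GRAY2RGB)
cv2.imwrite('pics/fin.png',np.vstack([np.hstack([A,B]),np.hstack([B0,Dm])])[:,:,::-1])
E
```

```text
clock: 37.3
tool_pos: [0.4719, -0.3147, 0.2239]
orientation: [-180.0, -0.1, 141.4]
force: [-0.4, -1.5, -0.7]
opening: 0.0007
button z (np.int64(36), np.float64(0.0847)) (np.int64(156), np.float64(0.6518))
dial top view 21 -38.10573 [ 15.10098877 -11.47276878]
```

View pics/fin.png

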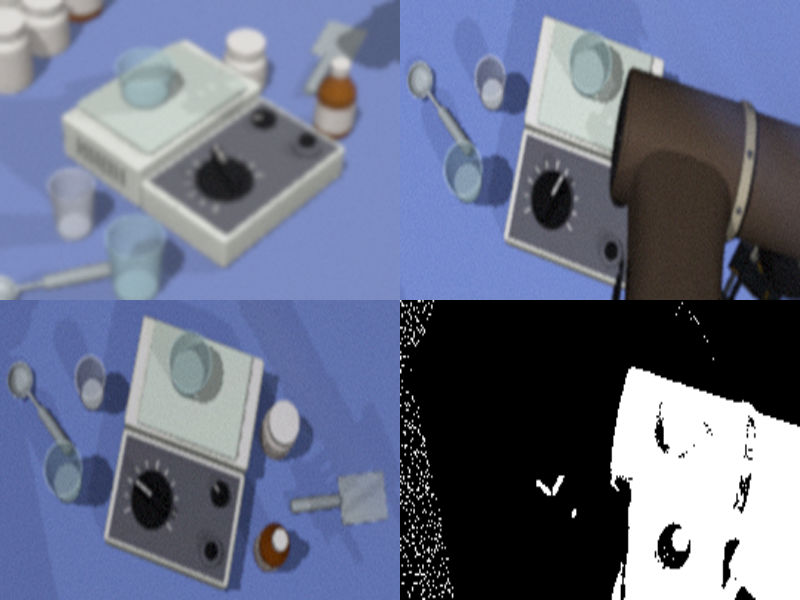

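The final views show all the objects standing where they were, and the dial pointer at about -38°. I'll check the button height and heat knob from the side view, then hand in.

```bash
python3 - <<'E'
from h import *
for t in('side0','s40'):
    s=pickle.load(open(t+'.pkl','rb')); C=cloud(s); f=lambda x,y,r:np.percentile(C[(np.hypot(C[...,0]-x,C[...,1]-y)<r)&(C[...,2]<.2)][:,2],[50,90]).round(4)
    print(t,'button',f(.512,-.1145,.009),'heat',f(.5846,-.134,.012))
a=pickle.load(open('side0.pkl','rb'));b=pickle.load(open('s40.pkl','rb'))
d=cv2.absdiff(a['pixels'],b['pixels']).max(2)[165:195,275:315]; print('knob/button area max diff',d.max(),(d>45).sum())
print(close_job())
E
```

```text
side0 button [0.0825 0.0851] heat [0.0729 0.0756]
s40 button [0.0816 0.0843] heat [0.0734 0.076 ]
knob/button area max diff 69 11
the job is handed in; nothing more can be done
None
```

I turned the dial four clicks clockwise with the shut fingertips, then pressed the start button and let it come back up. The job was handed in at about 37 s of the 61 s limit.

**Dial:** it started at 56.3°. After the four clicks it stood at 32.3°, 8.2°, -15.8° and -39.7° (world frame). With the finger clear it stayed at -39.5°, so 95.8° turned against the nominal 96°. No reading showed it past the fourth click. The last top view gave a coarser -38°.

**Start button:** it went onto its stop at a height of 76 mm, which is 5 mm down, and I raised the finger straight up. From the side its top was back at about 82 mm, the same as before within the noise. I pressed to about 20 N there, more than the 4 N it needs.

**Heat knob and objects:** the side view shows everything standing where it was, and the knob's height had not changed. In the pre/post side images, only 11 pixels around the knob and button differed noticeably. The arm hid the jar, flask and spatula in the last top view.

**What disagreed with the description:**
- **Force to leave a click:** the dial needed about 9–18 N on the wing rather than about 4 N. My first three tries stopped at 10–16 N without a click, and the dial sprang back each time.
- **Snapping home:** it did not always snap by itself. On the first click it rested free at 41°, and I nudged it the rest of the way with under about 1 N.

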